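Seat a pin on its stop and hold a spring-return guide plate at its index

ROBOT

A 6-joint arm with a two-finger parallel gripper is mounted at the origin on the work surface. World frame = base frame: x ahead of the robot, y to its left, z up, the work surface at z = 0. Lengths are in m, angles in rad, forces in N, time in s.
With the tool pointing down it reaches from about 0.2 to 0.875 m from the base axis. Payload 3.4 kg.
Tool frame: the origin (TCP) lies at the very end of the fingers, on their centre line; the grasp point (between the pads) lies 19 mm behind it; z points along the fingers, y is the line along which they close (so a half turn about z gives the same grasp; the last joint's range is limited). The gripper opens to 94 mm and grips with 3 to 60 N. Pads are 16 mm wide; open, the fingers measure 119 mm over their backs; the gripper's body (75 mm by 177 mm) begins 78 mm behind the grasp point.
Start: joints at [1.119, 0.276, 1.505, -0, 1.361, -0.121], TCP at [0.187, 0.544, 0.205] pointing down, gripper open.
Joint ranges: [-2.89, 2.89], [-0.75, 2.08], [0.22, 2.7], [-1.18, 4.32], [0.11, 2.71], [-2.7, 2.7]. Speed limits (rad/s): [2.57, 2.57, 3.14, 3.14, 3.14, 3.14].

INTERFACE

Orientations are given as a rotation vector (axis times angle).
In Python, from plant import r gives the robot as it stands. The module is installed in compiled form; this text tells all that it offers.
- The arm moves only by the tool jog_arm, never from a script. Its argument "plan" is a list of rows, each an object of numbers: "x", "y", "z": the shift along the tool's x, y, z in units of 0.5 m (1.0 is 0.5 m); "wx", "wy", "wz": the turn, a rotation vector about the tool's x, y, z in units of 120 degrees (1.0 is 120 degrees). In form: [{"x": .., "y": .., "z": .., "wx": .., "wy": .., "wz": ..}, ...]. A call has 1 to 12 rows; each row is the pose to reach, as a shift and turn from the pose commanded when the call began, along the tool's axes at that moment; what a row does not reach only later rows make up. A row lasts 1/8 s, in which the tool goes at most 62.5 mm and 10.7 degrees, less where a joint would pass 70% of its speed; a pose out of reach is approached as far as the arm can. A call with a number of a shift or a turn outside -1 to 1 is refused whole. A call with a gripper value outside its range is refused whole. "fingers" is the opening, from -1 (shut) to 1 (fully open), set as the call begins (left out, the last holds). The fingers move at their own pace and stop on an object; "grip_force" is the grip in N (left out, the last holds). Time passes only in rows, so rows that repeat a pose let the fingers close. It gives the time, the measured TCP pose, the force, the opening and the grip force at its end, in the units of the state.
- r.read_state(): the state, without advancing time (a new reading comes with each control period).
- r.camera(name): name is "side" or "top"; returns (picture, depth): 384x512x3 uint8, red, green, blue; 384x512 float32, m along the optical axis (not along the pixel's ray), 0 where there is no reading.
- r.get_calibration(name): a dict with "vfov" (degrees; the focal length in pixels is half the picture's height over the tangent of half this angle, whatever the lens; pixels are square), "cx", "cy" (the principal point, pixels), "dist_coeffs" ([k1, k2, p1, p2, k3] as OpenCV has them; the pictures are not rectified), "R" (3x3) and "t" (3): a world point X has camera coordinates R X + t. Camera axes: x right, y down, z forward; pixel columns grow to the right and rows downward; lengths in m; the calibration is good to about 2 mm. A picture is of the moment at which its call begins. get_calibration takes no time and is no camera call.
- r.finish_job(): hands the job in; it is judged then, once.
The state is a dict: "time_s": time; "joint_positions": joint angles; "joint_velocities": joint speeds; "effort": joint torques, N m; "tool_pos": TCP position; "eef_rot": TCP orientation; "contact_force": force on the tool from outside, world axes, zero at the start; "ft_torque": the same for the moment, N m; "opening": finger opening in m; "grip_force": force on a finger pad.
Only numpy, scipy, OpenCV 4.12 (cv2) and the standard library are available. Lean on these libraries where they do the work, as an engineer would, in place of code of your own. Each camera call takes 0.05 s, during which the arm holds its last target. There are 200 camera calls.

TASK

Slide the long steel pin along its two-rod cradle into the covered end box until you feel it seat firmly on the stop hidden inside, and leave it there. Then take the bar handle of the spring-return guide plate, pull the plate out over the pin until its pointed tab is level with the pointed index on the side rail, and keep it there: finish while still holding the handle with the plate at the mark. Do not shift the index, and leave the other things on the bench where they are.

Things in the scene. Friction and masses are not known exactly. Their poses are not given: they have to be found in the camera images.
- jig: drilling fixture bolted to the bench. Origin on the bench under the middle of the cradle; x runs level from the cradle to the guide plate (away from the robot, give or take the fixture's yaw), y along the cradle to the covered end box, z up. L-shaped steel base 15 mm thick: cradle limb x -45 to 45, y -200 to 145 mm; slide limb x 45 to 240, y -12 to 112 mm
- cradle (a point): in the fixture, on the axis of a pin lying in the cradle: x 0, y 0, 55 mm above the bench. The cradle is two level rods of 10 mm diameter along the fixture's y at x = +-11 mm, y -195 to 125 mm, their tops 44.5 mm above the bench
- box_mouth (a point): centre of the opening (48 mm wide) of the green end box, facing the fixture's -y, at y = 72 mm. Box: x +-30, y 72 to 140 mm, top 85 mm above the bench. Inside, hidden by the roof, is the stop; it is set anew each time, its face 23 to 45 mm inside the opening
- pin: long turned steel pin, 28 mm diameter, 180 mm long, 0.35 to 0.7 kg, lying in the cradle. Origin at the middle of its axis; its y runs along the pin towards the end box. It starts 50 to 120 mm short of its seat; sliding takes a few newtons. Grip it across x near its tail with the fingertips (tips not under 46 mm above the bench, to clear the rods) or push its tail end
- pin_tail (a point): centre of the pin's end that stays outside the box
- seat_pad (a joint): light pad on the face of the hidden stop: 0 m free, 0.004 m pressed fully home. It takes at most 1 N to press in; after that the stop is solid and the push rises sharply. It stays pressed as long as the pin is left at its seat
- slide: spring-return guide plate, steel, 135 x 63 x 12 mm, with a bar handle on top; pulled out level along the fixture's -x, over the pin. Origin at the plate's middle, at home at x 108.5, y 32.5 mm of the fixture. Plate top 87, underside 75 mm above the bench (6 mm above the pin). Travel 90 mm; the spring pulls back with 5 N at home, rising to 10 N fully out; let go, it runs home
- slide_handle (a point): middle of the handle's bar: dark steel round bar, 12 mm diameter, along the fixture's y, 40 mm clear between its legs, its axis 116 mm above the bench and 29 mm above the plate; room in front of and behind it for a finger on each side. Moves with the plate
- slide_pointer (a point): tip of the pointed tab on the plate's +y edge; moves with the plate
- index_mark (a point): tip of the pointed index facing the tab, on a small steel block clamped to the rail beside the plate (+y side). Level means that tab and index have the same x in the fixture's frame; the tips stay about 7 mm apart in y. The block is set anew each time, so that the plate must come out 43 to 77 mm. Axes as the fixture's
- holder: bystander: tool-holder block, steel, 45 x 40 x 32 mm with a stud to 56 mm high, standing beside the fixture; origin under its middle
- wrench: bystander: steel wrench 170 mm long lying on the bench; origin under its middle
- stub: bystander: short steel stub 32 mm across, 60 mm tall, standing on end in front of the fixture; origin under its middle
- bush: bystander: steel bush 44 mm across, 30 mm tall, in front of the fixture; origin under its middle
- tray: bystander: grey plastic tray 180 x 130 x 45 mm; origin under its middle
- collar: bystander: dark steel collar 52 mm across lying in the tray; origin under its middle
Things that resemble listed ones, but are neither listed nor needed, are in the scene too. Of the things like the pin, leave any that is brown, green or red; of the rest the smaller one is meant.

How it is judged:
By the outcome, as a careful person would: the job done as asked, in the order asked, and still so for the second after the job is handed in, while the arm keeps its last pose, push and grip.
It also fails if it takes over 50 s, if anything falls off the work surface, if the arm or the gripper's body presses on something with over 40 N, if the wrist force passes 120 N, or if a joint passes its speed limit or range.

## Working session

There is one attempt and no reset: what is moved stays moved. The work goes in short steps, Python scripts to look and compute and a tool call to move; the robot and the scene stay as the last step left them, time stands still between calls to the robot, and variables do not carry over. Pictures are saved under pics/ and viewed, at most 10 in all, crops included, and the job is handed in when it is done.

Besides the shell and the picture viewer there is one more tool, called after "Emit:" by a JSON object that holds its "api" and its "payload". jog_arm: Moves the arm, as the interface text tells. Shifts and turns lie within -1 to 1; 1 stands for 0.5 m of shift or 120 degrees of turn. Its arguments: {"type":"object","properties":{"plan":{"type":"array"},"fingers":{"type":"number"},"grip_force":{"type":"number"}},"required":["plan"]}

```bash
mkdir -p pics; ls; cat > h.py <<'E'
import numpy as np, cv2
from plant import r
def cal(n):
    c=r.get_calibration(n); f=192/np.tan(np.radians(c['vfov'])/2)
    return np.array([[f,0,c['cx']],[0,f,c['cy']],[0,0,1]]),np.array(c['dist_coeffs'],float),np.array(c['R']),np.array(c['t'])
def ray(n,px):
    K,d,R,t=cal(n)
    p=cv2.undistortPoints(np.array(px,float).reshape(-1,1,2),K,d).reshape(-1,2)
    return -R.T@t, np.c_[p,np.ones(len(p))]@R   # origin, dirs(z=1)
def atz(n,px,z):
    o,d=ray(n,px); z=np.broadcast_to(z,len(d)); return o+d*((z-o[2])/d[:,2])[:,None]
def atdepth(n,px,D):
    o,d=ray(n,px); return o+d*np.array([D[int(round(v)),int(round(u))] for u,v in px])[:,None]
def proj(n,X):
    K,d,R,t=cal(n); return cv2.projectPoints(np.array(X,float).reshape(-1,1,3),cv2.Rodrigues(R)[0],t,K,d)[0].reshape(-1,2)
def save(n,name,crop=None,s=1):
    im,D=r.camera(n); np.savez('pics/'+name+'.npz',im=im,D=D)
    a=im if crop is None else im[crop[1]:crop[3],crop[0]:crop[2]]
    cv2.imwrite('pics/'+name+'.png',cv2.resize(a,None,fx=s,fy=s,interpolation=cv2.INTER_CUBIC)[:,:,::-1]); return im,D
E
python3 - <<'E'
from h import *
save('top','top0',s=1.5);save('side','side0',s=1.5)
for n in('top','side'): 
    K,d,R,t=cal(n);print(n,K[0,0],d,-R.T@t,R.round(3).tolist())
print(r.read_state())
E
```

```text
pics
top 421.46221654463466 [-0.0732331  0.         0.         0.         0.       ] [ 0.40203361 -0.08364404  1.47802422] [[0.017, -1.0, -0.001], [-0.997, -0.017, -0.072], [0.072, 0.003, -0.997]]
side 373.6719228762585 [-0.03635655  0.          0.          0.          0.        ] [-0.02694446 -0.59712107  0.98354228] [[0.679, -0.734, -0.007], [-0.568, -0.52, -0.638], [0.465, 0.437, -0.77]]
{'time_s': 0.1, 'joint_positions': array([ 1.11900764e+00,  2.76517628e-01,  1.50595478e+00, -4.33518266e-05,
        1.36071557e+00, -1.21018304e-01]), 'joint_velocities': array([ 0.00017923, -0.00106379, -0.00198897,  0.00056656,  0.00142476,
        0.00109839]), 'effort': array([ 1.25280574e-03, -4.05456626e+01, -2.37780136e+01,  7.04284944e-02,
        2.98930483e-02, -2.29220052e-05]), 'tool_pos': array([0.18655741, 0.54337254, 0.20471993]), 'eef_rot': array([-5.17125845e-01, -3.09832266e+00,  2.42235348e-03]), 'contact_force': array([-0.04750625, -0.63565503,  0.18780611]), 'ft_torque': array([-0.02688669,  0.02425117,  0.03934194]), 'grip_force': 0.0, 'opening': 0.09397907752391026}
```

View pics/top0.png

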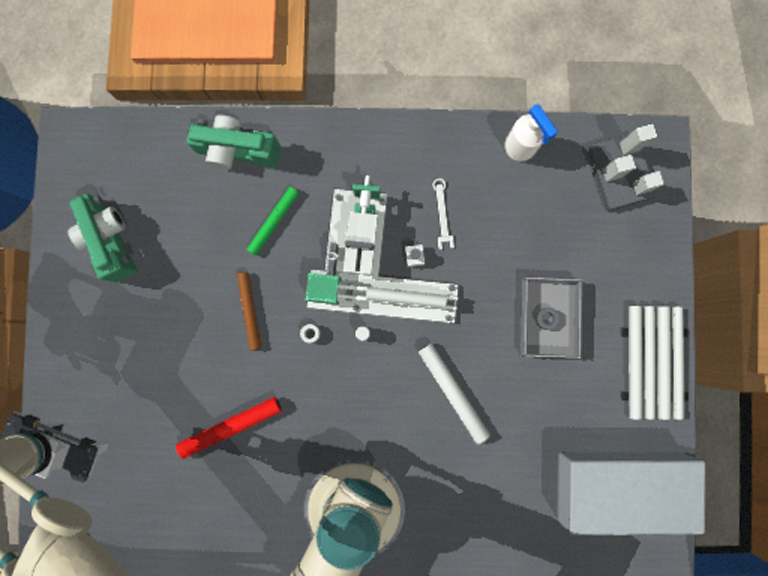

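View pics/side0.png

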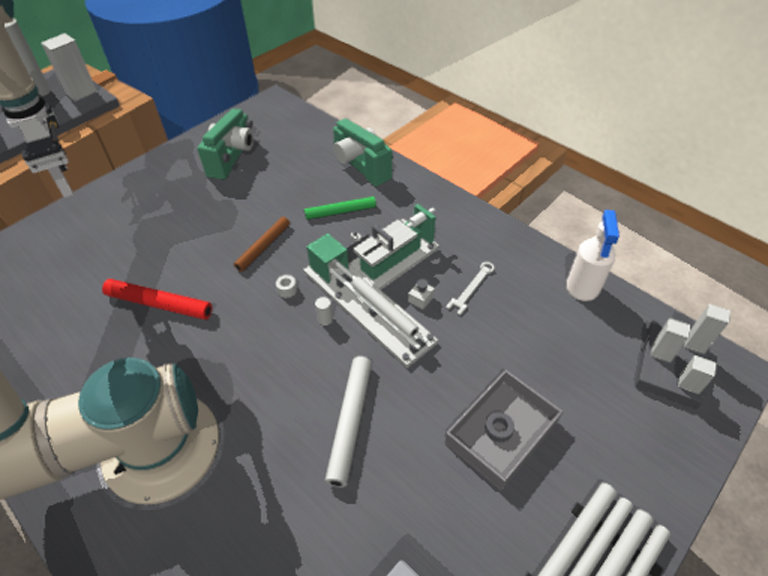

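The top view shows the fixture at about x 305–460, y 185–320 (1.5x pixels), with its pin at (360–447, 297) and the green box at (322, 288). Next I'll enlarge it.

```bash
python3 - <<'E'
from h import *
for n,c,s in(('top',(197,115,312,220),5.6),('side',(195,130,300,245),5.2)):
    a=np.load(f'pics/{n}0.npz')['im'][c[1]:c[3],c[0]:c[2]]
    cv2.imwrite(f'pics/{n}0c.png',cv2.resize(a,None,fx=s,fy=s,interpolation=cv2.INTER_CUBIC)[:,:,::-1])
E
```

```text
(no output)
```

View pics/top0c.png

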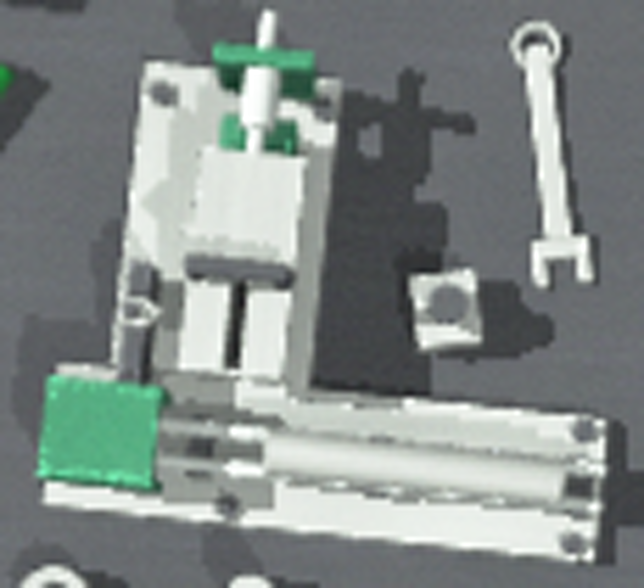

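View pics/side0c.png

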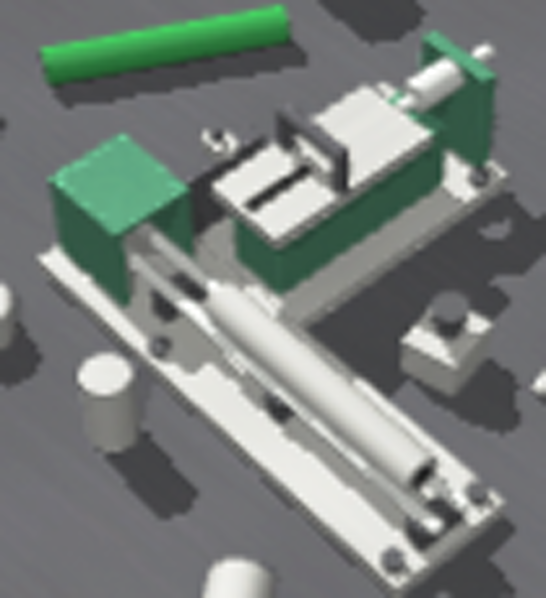

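```bash
cat >> h.py <<'E'
def tc(p): return (np.array(p,float)+.5)/5.6-.5+[197,115]
def sc(p): return (np.array(p,float)+.5)/5.2-.5+[195,130]
def fit(F,W):
    F=np.array(F);W=np.array(W)[:,:2];a=(F-F.mean(0))@[1,1j];b=(W-W.mean(0))@[1,1j]
    th=np.angle((np.conj(a)*b).sum());R=np.array([[np.cos(th),-np.sin(th)],[np.sin(th),np.cos(th)]])
    return th,W.mean(0)-R@F.mean(0),R
E
python3 - <<'E'
from h import *
F=[(45,-200),(-45,-200),(-45,145),(240,112),(240,-12),(30,140),(30,72),(-30,72),(-30,140)]
P=[(606,418),(598,560),(42,500),(145,63),(340,80),(48,375),(162,388),(155,490),(38,478)]
Z=[.015]*5+[.085]*4
W=atz('top',tc(P),Z)
th,o,R=fit(np.array(F)/1e3,W);print(np.degrees(th),o);print((1e3*((W[:,:2]-o)@R)-F).round(1).tolist())
D=np.load('pics/top0.npz')['D']
# side check
Fs=[(-45,-200),(-45,145),(30,140),(-30,140),(-30,72),(30,72)]
Ws=atz('side',sc([(400,590),(40,258),(122,135),(52,180),(122,223),(188,188)]),[.015]*2+[.085]*4)
print((1e3*((Ws[:,:2]-o)@R)-Fs).round(1).tolist())
loc=lambda n,p,z:print(n,(1e3*((atz(n,p,z)[:,:2]-o)@R)).round(1).tolist())
loc('top',tc([(264,455),(560,482)]),.055)
loc('top',tc([(188,268),(292,275)]),.116)
loc('top',tc([(140,320),(155,200)]),.087)
loc('top',tc([(203,148),(305,157),(180,365),(288,378)]),.087)
X=atdepth('top',tc([(240,270),(240,200),(400,468),(100,430),(140,315)]),D);print(np.c_[1e3*((X[:,:2]-o)@R),1e3*X[:,2]].round(1).tolist())
E
```

```text
-4.758461906728808 [ 0.49454975 -0.02915581]
[[-0.8, 2.1], [0.8, -1.2], [3.4, 0.9], [-1.1, -0.4], [0.1, 0.2], [0.4, 0.5], [-0.6, 0.2], [-1.2, -2.1], [-1.0, -0.3]]
[[0.1, -2.2], [1.9, -2.4], [-0.7, -3.4], [1.5, -4.4], [11.1, 4.5], [0.5, -0.6]]
top [[-2.3, 9.4], [-0.8, -170.1]]
top [[98.1, 61.6], [100.0, 0.9]]
top [[68.3, 89.3], [140.8, 88.2]]
top [[174.8, 63.0], [175.4, 1.8], [43.9, 62.9], [42.6, -1.6]]
[[99.1, 31.0, 121.7], [145.2, 37.5, 90.1], [-2.7, -73.0, 67.2], [0.9, 106.2, 85.2], [71.3, 89.7, 86.8]]
```

```bash
cat >> h.py <<'E'
from scipy.spatial.transform import Rotation as Ro
TH=np.radians(-4.758);O=np.array([.4945,-.0292]);RF=np.array([[np.cos(TH),-np.sin(TH)],[np.sin(TH),np.cos(TH)]])
YF=np.array([np.cos(TH),np.sin(TH),0]);ZT=np.array([0,0,-1.]);RT=np.c_[np.cross(YF,ZT),YF,ZT]
def jog(pts,cmd=None):
    s=r.read_state(); p,R=(s['tool_pos'],Ro.from_rotvec(s['eef_rot']).as_matrix()) if cmd is None else (np.array([*(O+RF@cmd[:2]),cmd[2]]),RT)
    w=Ro.from_matrix(R.T@RT).as_rotvec()/np.radians(120)
    for q in pts:
        W=np.array([*(O+RF@np.array(q[:2])),q[2]]); print((R.T@(W-p)/.5).round(4),w.round(4))
def st():
    s=r.read_state();f=RF.T@(s['tool_pos'][:2]-O)
    print('t',round(s['time_s'],2),'fix mm',(f*1e3).round(1),round(s['tool_pos'][2]*1e3,1),'F fix',(RF.T@s['contact_force'][:2]).round(1),s['contact_force'][2].round(1),'op',s['opening'],s['grip_force'], 'rot err',(Ro.from_matrix(RT.T@Ro.from_rotvec(s['eef_rot']).as_matrix()).as_rotvec(True)).round(2),'j',s['joint_positions'].round(2))
E
python3 -c "
from h import *
jog([(0,-.205,.2),(0,-.205,.052)])"
```

```text
[-1.0549 -1.2805  0.0113] [-7.000e-04  4.000e-04  6.317e-01]
[-1.055  -1.2801  0.3073] [-7.000e-04  4.000e-04  6.317e-01]
```

Emit:
{"api": "jog_arm", "payload": {"plan": [{"x": -0.1, "y": -0.1, "wz": 0.08}, {"x": -0.2, "y": -0.2, "wz": 0.16}, {"x": -0.3, "y": -0.3, "wz": 0.24}, {"x": -0.4, "y": -0.4, "wz": 0.32}, {"x": -0.5, "y": -0.5, "wz": 0.4}, {"x": -0.6, "y": -0.6, "wz": 0.48}, {"x": -0.7, "y": -0.7, "wz": 0.56}, {"x": -0.8, "y": -0.8, "wz": 0.6317}, {"x": -0.8, "y": -0.9, "wz": 0.6317}, {"x": -0.85, "y": -1, "wz": 0.6317}, {"x": -0.9, "y": -1, "wz": 0.6317}, {"x": -0.9, "y": -1, "wz": 0.6317}], "fingers": -1, "grip_force": 20}}

```text
invalid input at $.plan[0]: expected keys x, y, z, wx, wy, wz
```

```bash
python3 -c "
from h import *
st();jog([(0,-.205,.2),(0,-.205,.052)])"
```

```text
t 0.1 fix mm [-354.4  545.1] 204.7 F fix [ 0.  -0.6] 0.2 op 0.09397907752391026 0.0 rot err [ 8.000e-02 -5.000e-02 -7.581e+01] j [ 1.12  0.28  1.51 -0.    1.36 -0.12]
[-1.0549 -1.2805  0.0113] [-7.000e-04  4.000e-04  6.317e-01]
[-1.055  -1.2801  0.3073] [-7.000e-04  4.000e-04  6.317e-01]
```

Emit:
{"api": "jog_arm", "payload": {"plan": [{"x": -0.1, "y": -0.1, "z": 0, "wx": 0, "wy": 0, "wz": 0.08}, {"x": -0.2, "y": -0.2, "z": 0, "wx": 0, "wy": 0, "wz": 0.16}, {"x": -0.3, "y": -0.3, "z": 0, "wx": 0, "wy": 0, "wz": 0.24}, {"x": -0.4, "y": -0.4, "z": 0, "wx": 0, "wy": 0, "wz": 0.32}, {"x": -0.5, "y": -0.5, "z": 0, "wx": 0, "wy": 0, "wz": 0.4}, {"x": -0.6, "y": -0.6, "z": 0, "wx": 0, "wy": 0, "wz": 0.48}, {"x": -0.7, "y": -0.7, "z": 0, "wx": 0, "wy": 0, "wz": 0.56}, {"x": -0.8, "y": -0.8, "z": 0, "wx": 0, "wy": 0, "wz": 0.6317}, {"x": -0.8, "y": -0.9, "z": 0, "wx": 0, "wy": 0, "wz": 0.6317}, {"x": -0.85, "y": -1, "z": 0, "wx": 0, "wy": 0, "wz": 0.6317}, {"x": -0.9, "y": -1, "z": 0, "wx": 0, "wy": 0, "wz": 0.6317}, {"x": -0.9, "y": -1, "z": 0, "wx": 0, "wy": 0, "wz": 0.6317}], "fingers": -1, "grip_force": 20}}

```text
time_s: 1.6
tool_pos: [0.4514, -0.0783, 0.205]
eef_rot: [2.316, 2.121, -0.0]
contact_force: [-0.0, 0.6, -0.4]
opening: 0.0004
grip_force: 0.0
```

```bash
python3 -c "
from h import *
st();jog([(0,-.205,.2),(0,-.205,.052)])"
```

```text
t 1.6 fix mm [-38.8 -52.5] 205.0 F fix [-0.1  0.6] -0.4 op 0.0003571855035745144 0.0 rot err [-0.02 -0.04  0.28] j [-0.32  0.1   1.74 -0.    1.31 -0.24]
[-0.3046  0.0791  0.0102] [ 0.0002  0.0003 -0.0023]
[-0.3044  0.079   0.3062] [ 0.0002  0.0003 -0.0023]
```

Emit:
{"api": "jog_arm", "payload": {"plan": [{"x": -0.1, "y": 0.03, "z": 0, "wx": 0, "wy": 0, "wz": 0}, {"x": -0.2, "y": 0.06, "z": 0, "wx": 0, "wy": 0, "wz": 0}, {"x": -0.304, "y": 0.079, "z": 0, "wx": 0, "wy": 0, "wz": 0}, {"x": -0.304, "y": 0.079, "z": 0.1, "wx": 0, "wy": 0, "wz": 0}, {"x": -0.304, "y": 0.079, "z": 0.2, "wx": 0, "wy": 0, "wz": 0}, {"x": -0.304, "y": 0.079, "z": 0.26, "wx": 0, "wy": 0, "wz": 0}, {"x": -0.304, "y": 0.079, "z": 0.29, "wx": 0, "wy": 0, "wz": 0}, {"x": -0.304, "y": 0.079, "z": 0.304, "wx": 0, "wy": 0, "wz": 0}, {"x": -0.304, "y": 0.079, "z": 0.304, "wx": 0, "wy": 0, "wz": 0}]}}

```text
time_s: 2.72
tool_pos: [0.4772, -0.2298, 0.054]
eef_rot: [2.311, 2.127, 0.001]
contact_force: [-0.3, -0.2, 0.6]
opening: 0.0006
grip_force: 0.0
```

```bash
python3 -c "
from h import *
st();save('top','top1',(197,115,312,220),5.6)"
```

```text
t 2.73 fix mm [  -0.6 -201.4] 54.0 F fix [-0.3 -0.2] 0.6 op 0.000573038197010539 0.0 rot err [-0.05 -0.02 -0.03] j [-0.58  0.34  1.83  0.    0.97 -0.5 ]
```

View pics/top1.png

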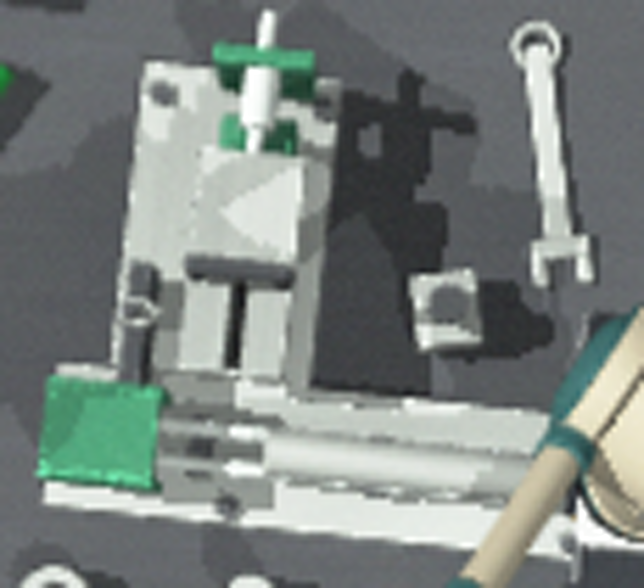

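The pin lies undisturbed and the hand is behind its tail. Pushing now.

Emit:
{"api": "jog_arm", "payload": {"plan": [{"x": 0.03, "y": 0, "z": 0, "wx": 0, "wy": 0, "wz": 0}, {"x": 0.045, "y": 0, "z": 0, "wx": 0, "wy": 0, "wz": 0}, {"x": 0.06, "y": 0, "z": 0, "wx": 0, "wy": 0, "wz": 0}, {"x": 0.08, "y": 0, "z": 0, "wx": 0, "wy": 0, "wz": 0}, {"x": 0.1, "y": 0, "z": 0, "wx": 0, "wy": 0, "wz": 0}, {"x": 0.12, "y": 0, "z": 0, "wx": 0, "wy": 0, "wz": 0}, {"x": 0.14, "y": 0, "z": 0, "wx": 0, "wy": 0, "wz": 0}, {"x": 0.16, "y": 0, "z": 0, "wx": 0, "wy": 0, "wz": 0}, {"x": 0.176, "y": 0, "z": 0, "wx": 0, "wy": 0, "wz": 0}, {"x": 0.188, "y": 0, "z": 0, "wx": 0, "wy": 0, "wz": 0}, {"x": 0.194, "y": 0, "z": 0, "wx": 0, "wy": 0, "wz": 0}, {"x": 0.2, "y": 0, "z": 0, "wx": 0, "wy": 0, "wz": 0}]}}

```text
time_s: 4.28
tool_pos: [0.4857, -0.1313, 0.0542]
eef_rot: [2.308, 2.126, -0.001]
contact_force: [-1.1, -5.9, 2.7]
opening: 0.0005
grip_force: 2.9
```

```bash
python3 -c "
from h import *
st()"
```

```text
t 4.28 fix mm [  -0.3 -102.5] 54.2 F fix [-0.6 -6. ] 2.7 op 0.0004649026879393597 2.9394972883164883 rot err [-0.1  -0.15 -0.06] j [-0.4   0.3   1.88 -0.    0.95 -0.32]
```

Emit:
{"api": "jog_arm", "payload": {"plan": [{"x": 0.003, "y": 0, "z": 0, "wx": 0, "wy": 0, "wz": 0}, {"x": 0.006, "y": 0, "z": 0, "wx": 0, "wy": 0, "wz": 0}, {"x": 0.009, "y": 0, "z": 0, "wx": 0, "wy": 0, "wz": 0}, {"x": 0.012, "y": 0, "z": 0, "wx": 0, "wy": 0, "wz": 0}]}}

```text
time_s: 4.78
tool_pos: [0.4862, -0.1255, 0.0542]
eef_rot: [2.308, 2.126, -0.001]
contact_force: [-1.3, -6.3, 3.0]
opening: 0.0001
grip_force: 2.9
```

Emit:
{"api": "jog_arm", "payload": {"plan": [{"x": 0.003, "y": 0, "z": 0, "wx": 0, "wy": 0, "wz": 0}, {"x": 0.006, "y": 0, "z": 0, "wx": 0, "wy": 0, "wz": 0}, {"x": 0.009, "y": 0, "z": 0, "wx": 0, "wy": 0, "wz": 0}]}}

```text
time_s: 5.15
tool_pos: [0.4866, -0.121, 0.0542]
eef_rot: [2.309, 2.126, -0.001]
contact_force: [-1.8, -5.8, 2.6]
opening: 0.0005
grip_force: 2.9
```

Emit:
{"api": "jog_arm", "payload": {"plan": [{"x": 0.003, "y": 0, "z": 0, "wx": 0, "wy": 0, "wz": 0}, {"x": 0.006, "y": 0, "z": 0, "wx": 0, "wy": 0, "wz": 0}, {"x": 0.009, "y": 0, "z": 0, "wx": 0, "wy": 0, "wz": 0}]}}

```text
time_s: 5.52
tool_pos: [0.487, -0.1165, 0.0542]
eef_rot: [2.308, 2.126, -0.001]
contact_force: [-0.5, -6.0, 3.7]
opening: 0.0004
grip_force: 2.9
```

Emit:
{"api": "jog_arm", "payload": {"plan": [{"x": 0.003, "y": 0, "z": 0, "wx": 0, "wy": 0, "wz": 0}, {"x": 0.006, "y": 0, "z": 0, "wx": 0, "wy": 0, "wz": 0}, {"x": 0.009, "y": 0, "z": 0, "wx": 0, "wy": 0, "wz": 0}]}}

```text
time_s: 5.9
tool_pos: [0.4874, -0.112, 0.0542]
eef_rot: [2.308, 2.126, -0.001]
contact_force: [-0.3, -6.0, 2.2]
opening: 0.0003
grip_force: 2.9
```

Emit:
{"api": "jog_arm", "payload": {"plan": [{"x": 0.003, "y": 0, "z": 0, "wx": 0, "wy": 0, "wz": 0}, {"x": 0.006, "y": 0, "z": 0, "wx": 0, "wy": 0, "wz": 0}, {"x": 0.009, "y": 0, "z": 0, "wx": 0, "wy": 0, "wz": 0}]}}

```text
time_s: 6.28
tool_pos: [0.4878, -0.1075, 0.0542]
eef_rot: [2.308, 2.126, -0.001]
contact_force: [-0.5, -6.1, 2.7]
opening: 0.0004
grip_force: 2.9
```

Emit:
{"api": "jog_arm", "payload": {"plan": [{"x": 0.003, "y": 0, "z": 0, "wx": 0, "wy": 0, "wz": 0}, {"x": 0.006, "y": 0, "z": 0, "wx": 0, "wy": 0, "wz": 0}]}}

```text
time_s: 6.52
tool_pos: [0.4881, -0.1046, 0.0542]
eef_rot: [2.308, 2.126, -0.001]
contact_force: [-1.3, -6.5, 2.4]
opening: -0.0
grip_force: 2.9
```

Emit:
{"api": "jog_arm", "payload": {"plan": [{"x": 0.003, "y": 0, "z": 0, "wx": 0, "wy": 0, "wz": 0}, {"x": 0.006, "y": 0, "z": 0, "wx": 0, "wy": 0, "wz": 0}]}}

```text
time_s: 6.78
tool_pos: [0.4883, -0.1017, 0.0542]
eef_rot: [2.308, 2.126, -0.001]
contact_force: [-0.7, -6.1, 2.6]
opening: 0.0003
grip_force: 3.2
```

Emit:
{"api": "jog_arm", "payload": {"plan": [{"x": 0.003, "y": 0, "z": 0, "wx": 0, "wy": 0, "wz": 0}, {"x": 0.006, "y": 0, "z": 0, "wx": 0, "wy": 0, "wz": 0}]}}

```text
time_s: 7.02
tool_pos: [0.4885, -0.0993, 0.0542]
eef_rot: [2.307, 2.126, -0.002]
contact_force: [-0.6, -9.6, 2.9]
opening: 0.0003
grip_force: 4.8
```

```bash
python3 -c "
from h import *
st()"
```

```text
t 7.03 fix mm [ -0.1 -70.3] 54.2 F fix [ 0.2 -9.6] 2.9 op 0.0002551694898234405 4.825936183333397 rot err [-0.12 -0.23 -0.09] j [-0.34  0.3   1.89 -0.    0.95 -0.25]
```

Emit:
{"api": "jog_arm", "payload": {"plan": [{"x": 0.002, "y": 0, "z": 0, "wx": 0, "wy": 0, "wz": 0}, {"x": 0.004, "y": 0, "z": 0, "wx": 0, "wy": 0, "wz": 0}]}}

```text
time_s: 7.28
tool_pos: [0.4886, -0.0989, 0.0543]
eef_rot: [2.304, 2.127, -0.006]
contact_force: [-2.6, -13.9, 2.9]
opening: 0.0004
grip_force: 6.8
```

Emit:
{"api": "jog_arm", "payload": {"plan": [{"x": 0.002, "y": 0, "z": 0, "wx": 0, "wy": 0, "wz": 0}, {"x": 0.004, "y": 0, "z": 0, "wx": 0, "wy": 0, "wz": 0}]}}

```text
time_s: 7.52
tool_pos: [0.4887, -0.0986, 0.0543]
eef_rot: [2.301, 2.126, -0.01]
contact_force: [-3.5, -18.3, 1.6]
opening: 0.0006
grip_force: 9.0
```

Emit:
{"api": "jog_arm", "payload": {"plan": [{"x": 0.004, "y": 0, "z": 0, "wx": 0, "wy": 0, "wz": 0}, {"x": 0.008, "y": 0, "z": 0, "wx": 0, "wy": 0, "wz": 0}, {"x": 0.008, "y": 0, "z": 0, "wx": 0, "wy": 0, "wz": 0}]}}

```text
time_s: 7.9
tool_pos: [0.4888, -0.0978, 0.0544]
eef_rot: [2.296, 2.127, -0.016]
contact_force: [-4.1, -24.6, 0.8]
opening: 0.0004
grip_force: 12.7
```

```bash
python3 -c "
from h import *
st()"
```

```text
t 7.9 fix mm [  0.1 -68.8] 54.4 F fix [ -2.  -24.9] 0.8 op 0.00039974224395462307 12.686002403497696 rot err [-0.11 -0.92 -0.38] j [-0.33  0.3   1.89 -0.02  0.94 -0.24]
```

Emit:
{"api": "jog_arm", "payload": {"plan": [{"x": -0.01, "y": 0, "z": 0, "wx": 0, "wy": 0, "wz": 0}, {"x": -0.03, "y": 0, "z": 0, "wx": 0, "wy": 0, "wz": 0}, {"x": -0.08, "y": 0, "z": 0, "wx": 0, "wy": 0, "wz": 0}, {"x": -0.08, "y": 0, "z": -0.1, "wx": 0, "wy": 0, "wz": 0}, {"x": -0.08, "y": 0, "z": -0.2, "wx": 0, "wy": 0, "wz": 0}, {"x": -0.08, "y": 0, "z": -0.25, "wx": 0, "wy": 0, "wz": 0}, {"x": -0.08, "y": 0, "z": -0.25, "wx": 0, "wy": 0, "wz": 0}], "fingers": 0.0, "grip_force": 40}}

```text
time_s: 8.78
tool_pos: [0.4865, -0.1288, 0.1801]
eef_rot: [2.309, 2.125, 0.005]
contact_force: [0.5, 0.6, -1.2]
opening: 0.0474
grip_force: 0.0
```

```bash
python3 -c "
from h import *
st();jog([(.099,.031,.178),(.099,.031,.097)])
save('top','top2',(197,115,312,220),5.6)"
```

```text
t 8.78 fix mm [  0.2 -99.9] 180.1 F fix [0.4 0.7] -1.2 op 0.047398173693304596 0.0 rot err [-0.26  0.02 -0.01] j [-0.4   0.18  1.7   0.    1.26 -0.32]
[0.2618 0.1975 0.0053] [ 0.0021 -0.0002  0.0001]
[0.2618 0.1968 0.1673] [ 0.0021 -0.0002  0.0001]
```

View pics/top2.png

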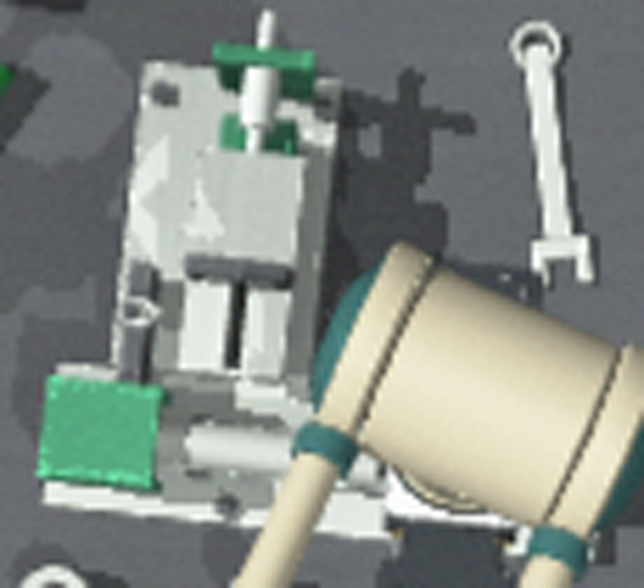

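The pin's brightly lit part ends at crop (190,440). That could be a shadow edge or the pin's actual front, so I'll check with depth.

```bash
python3 - <<'E'
from h import *
for k in('top0','top2'):
    D=np.load(f'pics/{k}.npz')['D']
    for x in (-.002,.0,.011):
        pts=[[*(O+RF@np.array([x,y])),.069] for y in np.arange(-.06,.075,.01)]
        X=atdepth('top',proj('top',pts),D); print(k,x,(X[:,2]*1e3).round().astype(int))
im=np.load('pics/top2.npz')['im'];im0=np.load('pics/top0.npz')['im']
print(im[193,224:240].tolist());print(im0[193,224:240].tolist())
E
```

```text
top0 -0.002 [69 64 70 72 72 66 67 15 10 11 16 39 16 17]
top0 0.0 [69 65 66 72 72 67 72 15 10 14 13 39 15 18]
top0 0.011 [69 58 65 62 64 62 63 40 44 44 51 42 47 42]
top2 -0.002 [ 68  72 592 593 595 580  60  66  73  66  64  70  72  77]
top2 0.0 [ 72  72 594 599 595 590  66  66  73  68  70  71  69  70]
top2 0.011 [590 589 592 597 601 595  59  67  60  61  63  60  63  64]
[[82, 162, 123], [141, 154, 142], [144, 149, 143], [144, 148, 143], [143, 149, 142], [144, 150, 144], [213, 220, 213], [225, 230, 224], [223, 228, 222], [222, 227, 222], [220, 226, 219], [219, 225, 217], [213, 220, 214], [211, 220, 211], [207, 217, 208], [209, 218, 208]]
[[85, 164, 125], [111, 125, 116], [114, 118, 115], [117, 122, 117], [118, 123, 120], [112, 118, 113], [110, 113, 108], [85, 89, 89], [84, 88, 88], [89, 95, 95], [84, 90, 91], [103, 105, 103], [138, 145, 141], [144, 151, 147], [152, 158, 151], [180, 186, 180]]
```

Depth shows 69 mm (pin top) right up to the box mouth, so the pin is inside and the edge was only a shadow. Next I go to the handle.

Emit:
{"api": "jog_arm", "payload": {"plan": [{"x": 0.06, "y": 0.05, "z": 0, "wx": 0, "wy": 0, "wz": 0}, {"x": 0.13, "y": 0.1, "z": 0, "wx": 0, "wy": 0, "wz": 0}, {"x": 0.2, "y": 0.15, "z": 0, "wx": 0, "wy": 0, "wz": 0}, {"x": 0.262, "y": 0.197, "z": 0, "wx": 0, "wy": 0, "wz": 0}, {"x": 0.262, "y": 0.197, "z": 0, "wx": 0, "wy": 0, "wz": 0}, {"x": 0.262, "y": 0.197, "z": 0.04, "wx": 0, "wy": 0, "wz": 0}, {"x": 0.262, "y": 0.197, "z": 0.08, "wx": 0, "wy": 0, "wz": 0}, {"x": 0.262, "y": 0.197, "z": 0.12, "wx": 0, "wy": 0, "wz": 0}, {"x": 0.262, "y": 0.197, "z": 0.15, "wx": 0, "wy": 0, "wz": 0}, {"x": 0.262, "y": 0.197, "z": 0.166, "wx": 0, "wy": 0, "wz": 0}, {"x": 0.262, "y": 0.197, "z": 0.166, "wx": 0, "wy": 0, "wz": 0}]}}

```text
time_s: 10.2
tool_pos: [0.5936, -0.0071, 0.0948]
eef_rot: [-2.311, -2.126, 0.001]
contact_force: [1.0, -0.6, 0.9]
opening: 0.0468
grip_force: 0.0
```

```bash
python3 -c "
from h import *
st()"
```

```text
t 10.2 fix mm [96.9 30.3] 94.8 F fix [ 1.1 -0.5] 0.9 op 0.04684780611379385 0.0 rot err [0.08 0.01 0.01] j [-0.13  0.38  1.63  0.    1.13 -0.05]
```

Emit:
{"api": "jog_arm", "payload": {"plan": [{"x": 0, "y": 0.003, "z": -0.004, "wx": 0, "wy": 0, "wz": 0}, {"x": 0, "y": 0.003, "z": -0.004, "wx": 0, "wy": 0, "wz": 0}, {"x": 0, "y": 0.003, "z": -0.004, "wx": 0, "wy": 0, "wz": 0}, {"x": 0, "y": 0.003, "z": -0.004, "wx": 0, "wy": 0, "wz": 0}, {"x": 0, "y": 0.003, "z": -0.004, "wx": 0, "wy": 0, "wz": 0}], "fingers": -1, "grip_force": 40}}

```text
time_s: 10.82
tool_pos: [0.598, -0.0072, 0.098]
eef_rot: [2.309, 2.125, 0.005]
contact_force: [4.6, -0.0, -2.2]
opening: 0.0109
grip_force: 40.0
```

```bash
python3 -c "
from h import *
st()
save('side','side1',(195,130,300,245),5.2)"
```

```text
t 10.82 fix mm [101.3  30.5] 98.0 F fix [4.6 0.3] -2.2 op 0.010936923717039708 39.99827027320862 rot err [-0.28  0.01  0.01] j [-0.13  0.38  1.62  0.    1.13 -0.05]
```

View pics/side1.png

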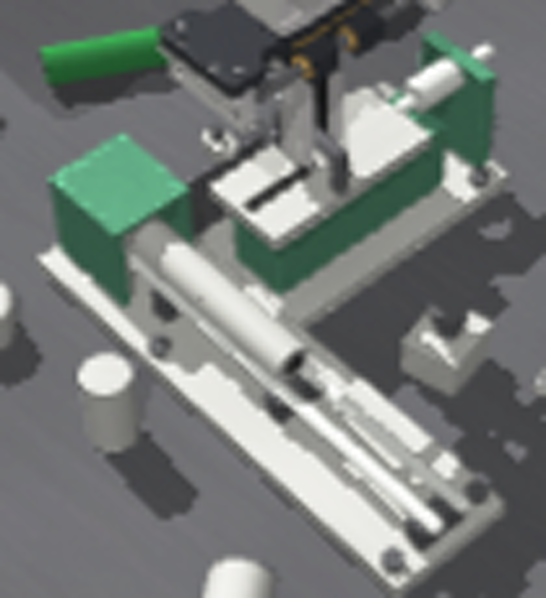

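The fingers hold the bar and the pin's tail is seated at about crop (290,360). I'll pull the first 40 mm, then look for tab against index.

Emit:
{"api": "jog_arm", "payload": {"plan": [{"x": 0, "y": -0.008, "z": 0, "wx": 0, "wy": 0, "wz": 0}, {"x": 0, "y": -0.018, "z": 0, "wx": 0, "wy": 0, "wz": 0}, {"x": 0, "y": -0.028, "z": 0, "wx": 0, "wy": 0, "wz": 0}, {"x": 0, "y": -0.038, "z": 0, "wx": 0, "wy": 0, "wz": 0}, {"x": 0, "y": -0.048, "z": 0, "wx": 0, "wy": 0, "wz": 0}, {"x": 0, "y": -0.058, "z": 0, "wx": 0, "wy": 0, "wz": 0}, {"x": 0, "y": -0.068, "z": 0, "wx": 0, "wy": 0, "wz": 0}, {"x": 0, "y": -0.076, "z": 0, "wx": 0, "wy": 0, "wz": 0}, {"x": 0, "y": -0.08, "z": 0, "wx": 0, "wy": 0, "wz": 0}, {"x": 0, "y": -0.08, "z": 0, "wx": 0, "wy": 0, "wz": 0}]}}

```text
time_s: 12.12
tool_pos: [0.559, -0.0038, 0.098]
eef_rot: [2.309, 2.124, 0.008]
contact_force: [7.0, 0.8, -3.8]
opening: 0.0109
grip_force: 40.0
```

```bash
python3 - <<'E'
from h import *
st()
save('top','top3');save('side','side2')
a=[]
for k,n,c,s in(('top0','top',(212,130,262,182),11),('top3','top',(212,130,262,182),11)):
    b=np.load(f'pics/{k}.npz')['im'][c[1]:c[3],c[0]:c[2]];a.append(cv2.resize(b,(390,406),interpolation=cv2.INTER_CUBIC))
cv2.imwrite('pics/cmp.png',np.hstack(a)[:,:,::-1])
E
```

```text
t 12.12 fix mm [62.1 30.6] 98.0 F fix [6.9 1.3] -3.8 op 0.01092616274759348 39.9975049495697 rot err [-0.37  0.03  0.02] j [-0.13  0.33  1.71  0.    1.1  -0.05]
```

View pics/cmp.png

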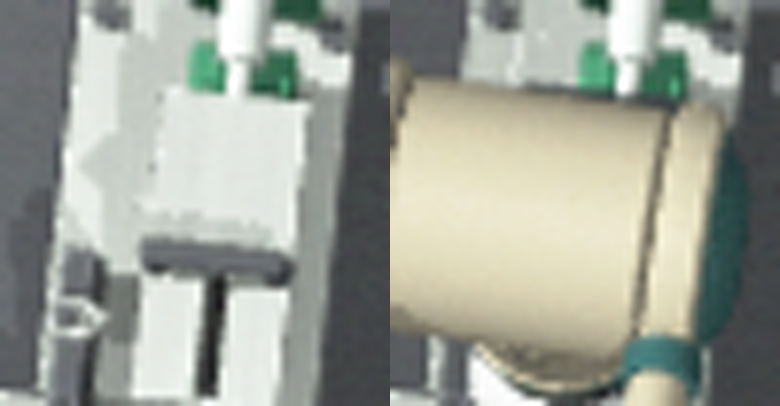

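The left panel shows the index at (80–105,318) and a shadow of the tab at (80,170). The right panel is hidden by the arm. I'll check depth and the side view.

```bash
python3 - <<'E'
from h import *
L=lambda X:np.c_[1e3*((X[:,:2]-O)@RF),1e3*X[:,2]]
D=np.load('pics/top0.npz')['D']
uv=[(u,v) for v in range(143,178) for u in range(216,240)]
X=L(atdepth('top',uv,D)).reshape(35,24,3)
for i in range(35): print(143+i,int(X[i,12,0]),X[i,:,2].round().astype(int).tolist())
print('y',X[10,:,1].round().astype(int).tolist(),X[30,:,1].round().astype(int).tolist())
c=(195,110,275,190)
a=[cv2.resize(np.load(f'pics/{k}.npz')['im'][130:190,205:265],(400,400),interpolation=cv2.INTER_CUBIC) for k in('side0','side2')]
cv2.imwrite('pics/cmp2.png',np.hstack(a)[:,:,::-1])
E
```

```text
143 179 [4, 2, 1, 0, -1, 16, 14, 14, 15, 16, 13, 11, 15, 16, 11, 16, 15, 84, 86, 88, 88, 78, 90, 88]
144 176 [3, 2, 6, -3, 4, 14, 14, 13, 14, 13, 21, 15, 12, 11, 18, 12, 16, 87, 90, 90, 89, 85, 93, 86]
145 172 [0, -1, 3, -7, 1, 13, 18, 15, 15, 13, 13, 12, 18, 12, 14, 12, 22, 89, 91, 91, 88, 83, 86, 88]
146 169 [1, 1, 1, -1, 14, 15, 20, 12, 19, 21, 18, 19, 14, 18, 15, 15, 93, 87, 91, 1478, 85, 86, 79, 88]
147 166 [-7, 3, 0, 4, 14, 14, 17, 20, 13, 8, 10, 11, 10, 12, 17, 17, 88, 89, 91, 85, 90, 86, 87, 84]
148 161 [1, 2, 2, -3, 11, 16, 14, 15, 10, 14, 15, 17, 17, 20, 5, 14, 85, 84, 87, 85, 88, 87, 86, 85]
149 158 [-1, 3, 2, 0, 16, 14, 16, 17, 7, 14, 20, 14, 17, 16, 19, 13, 86, 82, 85, 84, 81, 88, 89, 85]
150 155 [6, -1, 0, -5, 15, 13, 20, 18, 13, 4, 19, 16, 12, 8, 8, 16, 92, 90, 90, 86, 91, 88, 81, 90]
151 151 [5, -1, -2, 1, 18, 21, 16, 17, 11, 17, 18, 17, 13, 19, 17, 13, 86, 82, 88, 88, 90, 85, 85, 90]
152 147 [7, -1, 0, -2, 10, 11, 16, 14, 15, 14, 13, 8, 16, 11, 8, 14, 91, 93, 82, 91, 84, 86, 86, 84]
153 143 [1, 2, 4, 1, 17, 15, 11, 14, 14, 14, 7, 6, 20, 10, 12, 12, 87, 86, 84, 88, 83
[... 2025 characters left out ...]
, 71, 68, 58, 22, 14, 12, 12, 15, 85, 87, 88, 88, 88, 83, 92, 88, 88, 85, 88]
174 70 [-2, 18, 10, 68, 69, 69, 67, 50, 20, 12, 18, 22, 14, 88, 89, 89, 86, 80, 86, 84, 86, 82, 88, 86]
175 67 [-2, 15, 13, 76, 75, 79, 69, 48, 13, 19, 16, 16, 16, 85, 87, 88, 85, 86, 87, 88, 83, 88, 90, 87]
176 63 [0, 13, 13, 67, 69, 75, 74, 35, 18, 15, 14, 13, 17, 82, 84, 90, 87, 83, 87, 89, 87, 90, 87, 87]
177 60 [-4, 18, 70, 69, 70, 67, 68, 36, 11, 11, 12, 16, 12, 90, 84, 85, 86, 93, 87, 82, 86, 84, 89, 88]
y [126, 122, 118, 115, 110, 106, 103, 100, 96, 92, 90, 86, 81, 79, 75, 72, 62, 58, 55, 51, 49, 45, 42, 38] [118, 113, 109, 100, 96, 93, 90, 87, 88, 85, 82, 78, 74, 65, 61, 58, 54, 51, 48, 44, 41, 38, 35, 31]
```

View pics/cmp2.png

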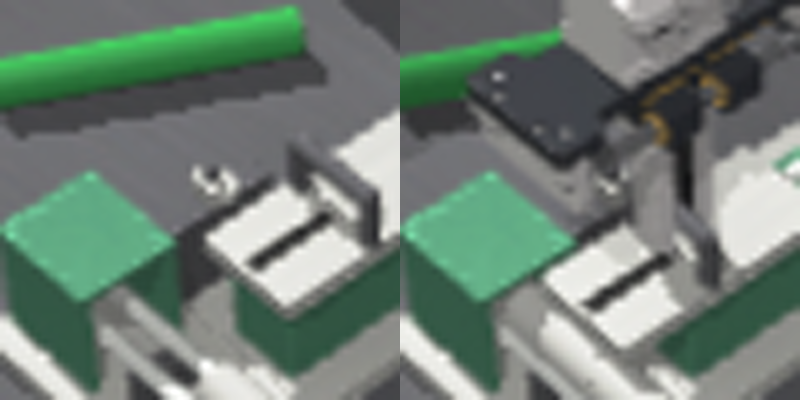

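Depth reveals the tab at rows 154–158, cols 230–231, and the index tip at rows 170–171, col 224. I'll refine both to sub-pixel using the grey values.

```bash
python3 - <<'E'
from h import *
for k in('top0','top1','top2'):
    d=np.load(f'pics/{k}.npz');g=d['im'][:,:,1]
    print(k)
    for v in range(151,162): print(v,g[v,225:236].tolist(),[int(t*1e3) for t in (1.47-d['D'][v,228:233])])
    for v in range(166,175): print(v,g[v,216:229].tolist())
L=lambda p,z:(1e3*((atz('top',p,z)[:,:2]-O)@RF)).round(1).tolist()
print(L([(230,156),(230,155.5),(230,156.5)],.085),L([(224.3,170.5),(224.3,170),(224.3,171)],.085))
E
```

```text
top0
151 [206, 205, 205, 211, 205, 210, 178, 226, 228, 230, 228] [-9, -3, -5, -9, 63]
152 [205, 209, 209, 207, 206, 211, 210, 230, 230, 230, 230] [-6, -11, -13, -8, 69]
153 [207, 208, 211, 207, 205, 212, 216, 230, 230, 230, 230] [-1, -12, -9, -9, 65]
154 [213, 207, 209, 209, 210, 216, 221, 230, 230, 230, 229] [-6, -10, -5, 63, 65]
155 [214, 208, 214, 207, 221, 227, 231, 230, 232, 231, 230] [-7, -10, 64, 67, 61]
156 [216, 209, 213, 209, 199, 228, 238, 233, 230, 230, 229] [-5, -9, 59, 65, 69]
157 [213, 210, 213, 210, 205, 213, 219, 212, 207, 229, 210] [-5, -6, 55, 62, 69]
158 [215, 210, 210, 207, 211, 212, 208, 205, 204, 208, 201] [-8, -10, -10, 68, 67]
159 [218, 213, 213, 209, 211, 212, 209, 201, 205, 207, 199] [-5, -2, -5, 66, 66]
160 [216, 213, 212, 210, 212, 164, 155, 151, 146, 173, 169] [0, -6, -8, 96, 95]
161 [217, 213, 213, 210, 191, 129, 112, 111, 110, 115, 112] [-3, -5, 100, 105, 102]
166 [95, 93, 184, 194, 121, 110, 116, 101, 61, 79, 118, 121, 119]
167 [95, 91, 224, 178, 108, 99, 101, 86, 56, 94, 117, 117, 114]
168 [92, 89, 207, 188, 189, 195, 199, 143, 68, 93, 120, 117, 120]
[... 2802 characters left out ...]
02, 104]
166 [94, 94, 180, 191, 116, 109, 112, 102, 56, 76, 113, 116, 117]
167 [93, 89, 223, 178, 109, 100, 99, 88, 57, 92, 117, 114, 117]
168 [93, 93, 205, 178, 178, 193, 193, 142, 70, 94, 116, 117, 117]
169 [89, 85, 176, 129, 119, 145, 170, 235, 158, 120, 114, 116, 116]
170 [86, 121, 185, 117, 93, 99, 163, 176, 222, 179, 124, 116, 120]
171 [91, 128, 194, 126, 97, 122, 169, 153, 182, 137, 119, 114, 117]
172 [90, 144, 154, 179, 197, 237, 233, 179, 120, 115, 112, 117, 119]
173 [93, 184, 166, 135, 129, 146, 138, 100, 83, 143, 122, 114, 116]
174 [89, 182, 187, 124, 111, 112, 106, 64, 94, 152, 148, 147, 146]
[[123.9, 67.3], [125.6, 67.5], [122.2, 67.1]] [[73.6, 81.1], [75.2, 81.2], [71.9, 80.9]]
```

```bash
python3 - <<'E'
from h import *
L=lambda p,z:(1e3*((atz('top',p,z)[:,:2]-O)@RF))
for z in(.081,.087):
    print(z,L([(228.8,155.8)],z),L([(225.2,170.2)],z))
T=L([(228.8,155.8)],.085)[0];I=L([(225.2,170.2)],.085)[0];print(T-I)
P=lambda f,z:[*(O+RF@(np.array(f)/1e3)),z]
px=proj('side',[P(T,.085),P(T-[39.2,0],.085),P((I[0],T[1]),.085),P(I,.085)]);print(px,(px-[205,130])*400/60)
E
```

```text
0.081 [[124.7878952   71.75604319]] [[75.31693357 78.58333849]]
0.087 [[123.87558611  71.18189866]] [[74.6170945  77.97987179]]
[49.32931495 -6.80774719]
[[251.87981195 152.04807041]
 [243.20555212 157.67789819]
 [240.92626227 159.15757782]
 [239.59278397 158.08585159]] [[312.53207964 146.98713604]
 [254.7036808  184.51932129]
 [239.50841511 194.38385211]
 [230.61855983 187.23901062]]
```

Emit:
{"api": "jog_arm", "payload": {"plan": [{"x": 0, "y": -0.006, "z": 0, "wx": 0, "wy": 0, "wz": 0}, {"x": 0, "y": -0.012, "z": 0, "wx": 0, "wy": 0, "wz": 0}, {"x": 0, "y": -0.018, "z": 0, "wx": 0, "wy": 0, "wz": 0}, {"x": 0, "y": -0.02, "z": 0, "wx": 0, "wy": 0, "wz": 0}, {"x": 0, "y": -0.0225, "z": -0.0003, "wx": 0.031, "wy": 0, "wz": 0}, {"x": 0, "y": -0.025, "z": -0.0005, "wx": 0.063, "wy": 0, "wz": 0}, {"x": 0, "y": -0.0275, "z": -0.001, "wx": 0.094, "wy": 0, "wz": 0}, {"x": 0, "y": -0.03, "z": -0.0013, "wx": 0.125, "wy": 0, "wz": 0}, {"x": 0, "y": -0.03, "z": -0.0013, "wx": 0.125, "wy": 0, "wz": 0}, {"x": 0, "y": -0.03, "z": -0.0013, "wx": 0.125, "wy": 0, "wz": 0}]}}

```text
time_s: 13.48
tool_pos: [0.546, -0.0026, 0.0993]
eef_rot: [-2.168, -1.995, 0.251]
contact_force: [8.7, 1.1, 3.1]
opening: 0.0112
grip_force: 40.0
```

```bash
python3 - <<'E'
from h import *
st()
s=r.read_state();q=s['tool_pos']-.019*Ro.from_rotvec(s['eef_rot']).as_matrix()[:,2];print('grasp',RF.T@(q[:2]-O),q[2])
a=[]
im,D=save('top','top4');a.append(cv2.resize(im[140:190,205:255],(400,400),interpolation=cv2.INTER_CUBIC))
im,D2=save('side','side3');a.append(cv2.resize(im[130:190,205:265],(400,400),interpolation=cv2.INTER_CUBIC))
cv2.imwrite('pics/cmp3.png',np.hstack(a)[:,:,::-1])
X=atdepth('top',[(u,v) for v in range(160,180) for u in range(214,236)],D)[:,2].reshape(20,22)
for i in range(20):print(160+i,(X[i]*1e3).round().astype(int).tolist())
E
```

```text
t 13.47 fix mm [49.2 30.8] 99.3 F fix [8.6 1.8] 3.1 op 0.011222337885095508 39.987611174583435 rot err [1.439e+01 5.000e-02 1.000e-02] j [-0.13  0.46  1.53 -0.01  1.41 -0.04]
grasp [0.0538796  0.03079775] 0.11768214537720101
160 [-2, -1, -8, 0, -1, 15, 16, 20, 14, 14, 290, 294, 320, 330, 333, 335, 335, 340, 341, 344, 344, 343]
161 [1, -6, 1, -1, 0, 16, 70, 73, 15, 19, 292, 295, 290, 319, 322, 331, 336, 336, 335, 339, 338, 334]
162 [-5, 3, -1, 1, 8, 15, 72, 72, 75, 75, 284, 298, 297, 291, 321, 324, 326, 329, 332, 333, 332, 331]
163 [2, 2, 0, 2, -3, 16, 69, 70, 70, 69, 286, 285, 295, 299, 296, 316, 317, 325, 324, 323, 321, 326]
164 [0, -4, -7, 2, 20, 9, 68, 71, 73, 69, 286, 291, 293, 295, 298, 297, 304, 299, 317, 319, 321, 325]
165 [-4, 0, 1, 6, 16, 15, 72, 67, 69, 285, 288, 290, 291, 289, 296, 296, 298, 296, 297, 298, 299, 295]
166 [2, -1, 5, 2, 15, 13, 64, 71, 69, 288, 284, 290, 292, 292, 287, 295, 299, 297, 296, 296, 297, 300]
167 [-1, 0, -4, -1, 10, 17, 69, 72, 62, 287, 289, 292, 290, 290, 287, 291, 291, 295, 298, 298, 297, 298]
168 [1, -2, 0, -3, 83, 83, 88, 85, 86, 284, 292, 293,
[... 474 characters left out ...]
, 8, 10, 15, 67, 71, 65, 73, 55, 16, 222, 224, 221, 253, 259, 259, 262, 267, 263, 263, 260]
174 [1, -6, 4, 14, 16, 68, 68, 72, 64, 53, 15, 216, 219, 217, 250, 253, 255, 259, 257, 253, 256, 259]
175 [4, 0, -4, 21, 13, 71, 70, 72, 71, 45, 20, 209, 212, 221, 244, 246, 247, 245, 249, 246, 249, 249]
176 [-4, 2, -1, 18, 15, 69, 73, 73, 67, 52, 19, 17, 18, 219, 249, 248, 245, 249, 246, 248, 248, 250]
177 [1478, 7, 8, 19, 68, 70, 71, 75, 71, 43, 18, 13, 12, 248, 250, 249, 249, 247, 244, 249, 246, 245]
178 [0, 1, 1, 10, 69, 67, 70, 72, 66, 39, 20, 13, 221, 246, 245, 251, 247, 248, 248, 246, 250, 248]
179 [-1, 4, -5, 12, 73, 67, 67, 72, 64, 29, 16, 14, 225, 250, 252, 248, 247, 249, 246, 249, 249, 249]
```

View pics/cmp3.png

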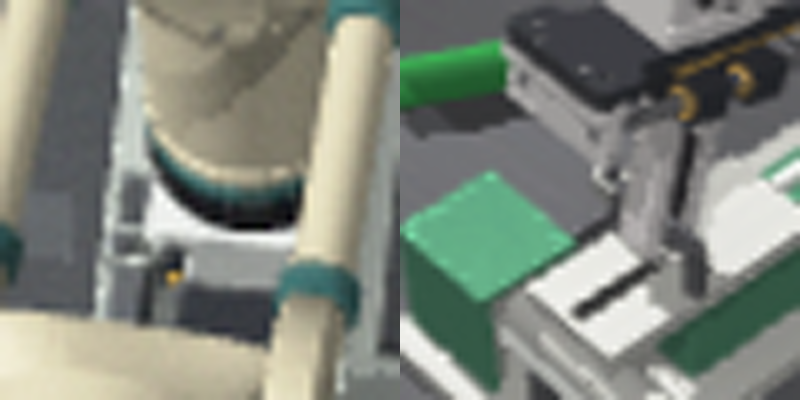

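The grasp point shows about 47.9 mm of travel and I estimate 49.5 mm is needed. The gripper body hides the tab, so I'll add the missing pull and lean the gripper sideways about the bar grip to expose it.

Emit:
{"api": "jog_arm", "payload": {"plan": [{"x": 0.003, "y": -0.001, "z": -0.0003, "wx": 0, "wy": 0.035, "wz": 0}, {"x": 0.005, "y": -0.002, "z": -0.0006, "wx": 0, "wy": 0.07, "wz": 0}, {"x": 0.0075, "y": -0.003, "z": -0.001, "wx": 0, "wy": 0.1, "wz": 0}, {"x": 0.01, "y": -0.003, "z": -0.0013, "wx": 0, "wy": 0.13, "wz": 0}, {"x": 0.01, "y": -0.003, "z": -0.0013, "wx": 0, "wy": 0.13, "wz": 0}, {"x": 0.01, "y": -0.003, "z": -0.0013, "wx": 0, "wy": 0.13, "wz": 0}]}}

```text
time_s: 14.32
tool_pos: [0.5444, 0.0023, 0.0998]
eef_rot: [-2.075, -1.839, -0.042]
contact_force: [7.5, 0.3, 0.1]
opening: 0.0108
grip_force: 40.0
```

```bash
cat >> h.py <<'E'
def look(k):
    st();s=r.read_state();a=Ro.from_rotvec(s['eef_rot']).as_matrix()[:,2];q=s['tool_pos']+a*(.116-s['tool_pos'][2])/a[2]
    print('bar',1e3*(RF.T@(q[:2]-O)))
    fr=[r.camera('top') for _ in range(4)];im=np.mean([f[0] for f in fr],0);D=np.median([f[1] for f in fr],0)
    np.savez(f'pics/{k}.npz',im=im,D=D)
    Z=atdepth('top',[(u,v) for v in range(163,178) for u in range(217,234)],D)[:,2].reshape(15,17)
    for i in range(15):print(163+i,(Z[i]*1e3).round().astype(int).tolist(),im[163+i,217:234,1].round().astype(int).tolist())
E
python3 -c "
from h import *
look('top5')"
```

```text
t 14.32 fix mm [47.1 35.5] 99.8 F fix [7.5 0.9] 0.1 op 0.010787813981184672 40.00153183937073 rot err [14.36 15.58  2.12] j [-0.28  0.46  1.55  0.22  1.43 -0.23]
bar [51.31829647 30.83181117]
163 [0, -4, 15, 69, 70, 71, 70, 59, 12, 14, 14, 13, 14, 20, 90, 88, 87] [88, 138, 201, 121, 95, 92, 106, 71, 134, 200, 204, 203, 206, 199, 198, 193, 196]
164 [1, 15, 16, 73, 70, 67, 71, 52, 24, 16, 15, 16, 15, 84, 88, 85, 85] [87, 177, 172, 106, 92, 94, 103, 55, 116, 200, 203, 202, 204, 205, 196, 192, 196]
165 [0, 15, 15, 71, 72, 72, 70, 50, 17, 15, 17, 14, 17, 87, 87, 89, 88] [88, 185, 184, 112, 94, 92, 90, 51, 84, 131, 134, 134, 134, 190, 196, 194, 196]
166 [-2, 15, 17, 72, 67, 69, 72, 48, 19, 14, 16, 15, 15, 86, 86, 86, 90] [89, 177, 186, 114, 94, 92, 81, 50, 76, 111, 113, 113, 114, 178, 193, 192, 196]
167 [0, 17, 15, 72, 70, 69, 73, 43, 17, 15, 15, 15, 16, 87, 86, 88, 86] [88, 220, 173, 104, 94, 94, 73, 44, 88, 112, 113, 114, 114, 172, 195, 196, 195]
168 [3, 86, 82, 84, 84, 84, 83, 39, 14, 15, 11, 16, 17, 86, 85, 88, 86] [88, 202, 180, 181, 167, 164, 121, 58, 93, 113, 113, 113, 114, 186, 197
[... 735 characters left out ...]
 137, 122, 84, 66, 110, 113, 113, 118, 164, 196, 196, 198, 158]
174 [14, 14, 74, 71, 69, 70, 51, 16, 16, 17, 15, 15, 87, 89, 87, 88, 544] [178, 181, 121, 108, 108, 105, 57, 74, 111, 112, 114, 114, 186, 198, 196, 197, 174]
175 [19, 14, 69, 69, 67, 70, 50, 14, 16, 12, 16, 18, 85, 86, 86, 85, 548] [174, 183, 122, 109, 108, 96, 58, 76, 112, 113, 112, 114, 149, 164, 194, 200, 188]
176 [15, 17, 68, 71, 71, 71, 44, 12, 17, 17, 18, 120, 121, 125, 121, 122, 548] [220, 175, 118, 107, 108, 84, 54, 91, 112, 112, 111, 108, 102, 100, 110, 131, 178]
177 [14, 70, 73, 71, 71, 70, 38, 18, 12, 14, 17, 120, 124, 122, 122, 537, 557] [199, 154, 114, 108, 108, 75, 51, 92, 113, 112, 113, 110, 101, 94, 92, 186, 193]
```

The tab tip (col 227, row ≈170.5) and index tip (col 225, row ≈170.1) are level to within about 0.4 mm once the fixture's slope is allowed for. I'll trim 0.4 mm back, settle and recheck.

Emit:
{"api": "jog_arm", "payload": {"plan": [{"x": 0, "y": 0.0008, "z": 0, "wx": 0, "wy": 0, "wz": 0}, {"x": 0, "y": 0.0008, "z": 0, "wx": 0, "wy": 0, "wz": 0}, {"x": 0, "y": 0.0008, "z": 0, "wx": 0, "wy": 0, "wz": 0}, {"x": 0, "y": 0.0008, "z": 0, "wx": 0, "wy": 0, "wz": 0}]}}

```text
time_s: 15.02
tool_pos: [0.5448, 0.0023, 0.0998]
eef_rot: [-2.075, -1.84, -0.042]
contact_force: [7.9, -0.4, 0.5]
opening: 0.0106
grip_force: 40.0
```

```bash
python3 - <<'E'
from h import *
look('top6')
# pin still seated: compare side views around tail
a=np.load('pics/side1.npz')['im'];b,_=r.camera('side')
d=np.abs(a.astype(int)-b)[185:215,240:262].mean(2);print('tail diff',d.mean(),d.max())
E
```

```text
t 15.03 fix mm [47.5 35.5] 99.8 F fix [7.9 0.3] 0.5 op 0.01060760168503 40.00231325626373 rot err [14.35 15.53  2.08] j [-0.28  0.46  1.55  0.22  1.43 -0.23]
bar [51.69738527 30.84031561]
163 [0, -2, 13, 68, 70, 68, 70, 59, 15, 14, 14, 14, 15, 18, 84, 88, 86] [88, 139, 198, 121, 94, 92, 106, 70, 135, 200, 203, 202, 205, 201, 196, 194, 197]
164 [1, 15, 14, 71, 70, 69, 77, 52, 20, 14, 18, 14, 15, 84, 89, 88, 87] [89, 177, 172, 105, 92, 92, 103, 56, 115, 200, 204, 202, 204, 205, 196, 192, 197]
165 [1, 15, 13, 71, 72, 71, 71, 51, 16, 15, 18, 15, 17, 84, 86, 85, 88] [90, 185, 184, 110, 93, 94, 90, 52, 84, 132, 135, 134, 135, 189, 196, 194, 195]
166 [0, 12, 12, 73, 69, 69, 71, 45, 12, 14, 13, 17, 13, 86, 89, 88, 88] [92, 177, 186, 111, 93, 92, 82, 46, 74, 112, 113, 113, 114, 178, 194, 194, 196]
167 [3, 15, 15, 71, 72, 70, 70, 42, 20, 13, 14, 14, 16, 88, 87, 85, 87] [88, 220, 172, 107, 93, 92, 72, 47, 88, 112, 114, 114, 114, 172, 195, 194, 195]
168 [0, 83, 84, 86, 85, 84, 86, 37, 12, 15, 15, 15, 13, 85, 87, 85, 86] [90, 202, 180, 181, 168, 166, 120, 56, 93, 113, 112, 114, 114, 185, 196, 193
[... 776 characters left out ...]
6, 196, 198, 163]
174 [14, 17, 71, 69, 67, 73, 50, 19, 12, 15, 17, 18, 88, 86, 85, 86, 544] [178, 182, 121, 107, 106, 106, 59, 74, 110, 112, 113, 114, 185, 198, 197, 198, 197]
175 [13, 14, 69, 71, 69, 69, 45, 13, 15, 11, 16, 15, 88, 91, 87, 89, 548] [176, 184, 121, 107, 107, 96, 56, 77, 112, 114, 113, 114, 150, 167, 163, 196, 198]
176 [16, 16, 69, 70, 70, 70, 43, 13, 14, 15, 18, 120, 120, 120, 121, 529, 551] [219, 174, 118, 106, 109, 86, 54, 90, 112, 112, 112, 109, 101, 102, 100, 136, 180]
177 [15, 71, 70, 72, 72, 72, 40, 15, 15, 17, 13, 117, 121, 122, 122, 539, 560] [200, 154, 113, 106, 109, 74, 51, 92, 112, 112, 114, 109, 100, 93, 93, 179, 191]
tail diff 6.061111111111111 86.66666666666667
```

```bash
python3 - <<'E'
from h import *
ys=np.arange(-.08,-.05,.002)
px=proj('side',[[*(O+RF@np.array([0,y])),.069] for y in ys])
for D in(np.load('pics/side1.npz')['D'],r.camera('side')[1]): print((atdepth('side',px,D)[:,2]*1e3).round().astype(int))
E
```

```text
[13 14 45 14 49 50 57 58 63 66 67 68 69 70 70]
[17 18 49 13 50 51 57 58 64 69 70 67 67 69 65]
```

The pin's tail hasn't moved since it seated, and the tab and index are level, so I'm handing in.

```bash
python3 -c "
from h import *
print(r.finish_job())"
```

```text
the job is handed in; nothing more can be done
None
```

I handed the job in at about 15 s with the pin seated firmly on the hidden stop (pushed to about 25 N, tail unmoved since) and the gripper still holding the handle, the plate pulled out about 49.6 mm and its tab level with the index to within about 0.5 mm by the top camera; the verdict was not shown.

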